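Grease the red-capped bearing of a turning jig with a push-type grease gun

TASK

Pull the red dust cap off its grease nipple and leave it lying in the small white tray, then take the orange push-type grease gun out of its cup and press its coupler squarely onto the bared nipple until it snaps on. Go on pushing until the gun's stem is all the way in against its spring, and finish while still holding the gun pushed in like that. Leave the blue cap on its nipple and the lamp head, pliers and fan alone.

Things in the scene. Friction and masses are not known exactly. Their poses are not given: they have to be found in the camera images.
- jig: turning jig fixed to the bench: aluminium plate 160 x 236 x 12 mm, two grey pillow-block bearings 140 mm apart (30 mm wide, tops 76 mm up), a 20 mm shaft along the jig's y, 45 mm up, with a faceplate (80 mm) at y = -153 mm and a black handwheel (70 mm) at y = +148 mm. Origin: centre of the plate's underside; x points away from the robot.
- nipple_a: brass grease nipple on the left bearing (jig's +y side), leaning 30 degrees off vertical towards the robot (jig's -x). Origin: centre of its foot on the housing; z: along the nipple, outwards; y: along the shaft. Hex foot 11 mm wide, 6 mm high; neck 5.5 mm; round head 9 mm in diameter; tip 17.5 mm from the origin. A cap or the coupler snapped home has its mouth 6.4 mm from the origin.
- nipple_b: brass grease nipple on the right bearing (jig's -y side), leaning 30 degrees off vertical towards the robot (jig's -x). Origin: centre of its foot on the housing; z: along the nipple, outwards; y: along the shaft. Hex foot 11 mm wide, 6 mm high; neck 5.5 mm; round head 9 mm in diameter; tip 17.5 mm from the origin. A cap or the coupler snapped home has its mouth 6.4 mm from the origin.
- seat_a (a point): point on nipple_a's axis, 6.4 mm out from its origin, where the coupler's mouth lies when snapped home; axes as nipple_a
- seat_b (a point): the same point on nipple_b
- red_cap: red plastic dust cap, 16 mm in diameter, 14 mm long, snapped over one of the two nipples (either one). Origin: centre of its open mouth; z: along its axis to the closed top (the nipple's z while it is on). Sprung lugs hold it; it comes off along the nipple's axis with a pull of a few newtons and is clear of the nipple after 12 mm. Its nipple is the one to grease.
- blue_cap: blue plastic dust cap, 16 mm in diameter, 14 mm long, snapped over one of the two nipples (either one). Origin: centre of its open mouth; z: along its axis to the closed top (the nipple's z while it is on). Sprung lugs hold it; it comes off along the nipple's axis with a pull of a few newtons and is clear of the nipple after 12 mm. Stays on.
- gun: push-type grease gun, about 350 g, 166 mm long, standing coupler down in the holder. Orange barrel (the grip) 30 mm in diameter with black rings, 56 to 166 mm from the origin; below it the steel stem with the coupler, 18 mm in diameter, 38 mm long with its nut. Origin: centre of the coupler's mouth with the spring at rest; z: along the gun from coupler to barrel.
- gun_mouth (a point): centre of the coupler's open mouth, at the lower end of the stem; z as the gun's. The mouth is 15 mm wide with four sprung jaws inside; they snap over the nipple's head with about 6 N, 8 mm after they first touch it.
- gun_stem (a joint): how far the stem is pushed into the barrel: 0 at rest, 0.014 m all the way in (stop). Its spring starts to give at 10 N and takes 14 N at the stop.
- holder: steel cup on a dark plate 90 x 90 x 6 mm, fixed to the bench: tube 40 mm outside, 34 mm inside, rim 80 mm up. The gun's coupler stands on its floor, 6 mm up; the gun's top is 172 mm up. Origin: centre of the underside. The gun must be lifted 80 mm straight up to clear the cup.
- tray: small white open tray, 130 x 110 mm (x, y), 20 mm high, walls and floor 4 mm, fixed to the bench. Origin: centre of the underside.
- lamp_head: white ribbed spotlight head standing on the bench beyond the jig, 76 mm in diameter, 94 mm high, loose. Origin: centre of the underside. Leave alone.
- pliers: pliers with yellow handles lying on the bench, 165 mm long along their x, 12 mm high. Origin: on the bench near the pivot. Leave alone.
- twin_fan: black twin desk fan on an aluminium bracket, 110 x 220 mm, 167 mm high. Origin: centre of the underside. Leave alone.
There are look-alikes about, which are no part of the job. Several things have the shape of the tray; the one meant has the colours described above.

How it is judged:
By the outcome, as a careful person would: the job done as asked, in the order asked, and still so for the second after the job is handed in, while the arm keeps its last pose, push and grip.
It also fails if it takes over 72 s, if anything falls off the work surface, if the arm or the gripper's body presses on something with over 40 N, if the wrist force passes 120 N, or if a joint passes its speed limit or range.

ROBOT

A 6-joint arm with a two-finger parallel gripper is mounted at the origin on the work surface. World frame = base frame: x ahead of the robot, y to its left, z up, the work surface at z = 0. Lengths are in m, angles in rad, forces in N, time in s.
With the tool pointing down it reaches from about 0.25 to 0.725 m from the base axis. Payload 4 kg.
Tool frame: the origin (TCP) lies at the very end of the fingers, on their centre line; the grasp point (between the pads) lies 19 mm behind it; z points along the fingers, y is the line along which they close (so a half turn about z gives the same grasp; the last joint's range is limited). The gripper opens to 85 mm and grips with 20 to 120 N. Pads are 22 mm wide; open, the fingers measure 114 mm over their backs; the gripper's body (76 mm by 85 mm) begins 54 mm behind the grasp point. The pads swing forward as they close: fully open they stand 13 mm farther back than shut.
Start: joints at [-1.204, 0.241, 0.005, 1.335, 0, 1.571], TCP at [0.179, -0.467, 0.231] pointing down, gripper open.
Joint ranges: [-2.72, 2.72], [-1.05, 1.87], [-1.09, 1.28], [-1.99, 2.15], [-1.42, 1.44], [-3.14, 3.14]. Speed limits (rad/s): [2.79, 2.79, 3.14, 3.14, 3.14, 3.14].

INTERFACE

Orientations are given as a unit quaternion [x, y, z, w].
In Python, from workcell import telemetry, vision, workorder gives the robot as it stands.
- The arm moves only by the shell command python3 -m inch 'ROWS'. ROWS is JSON, a list of rows, each a list of 3 entries, a list of its own where there are three numbers: the turn, a rotation vector about the tool's x, y, z scaled (see below), then the shift along the tool's x, y, z scaled (see below), then the closure, from -1 (fully open) to 1 (shut). A call has 1 to 10 rows; each row shifts and turns the commanded pose from where the row before left it, along the tool's axes as they then stand; what a row does not reach is not made up. The controller multiplies each number of a shift by 0.3 m and each number of a turn by 360 degrees. A row lasts 1/12 s, in which the tool goes at most 41.7 mm and 7.16 degrees, less where a joint would pass 70% of its speed; a pose out of reach is approached as far as the arm can. A call with a number of a shift or a turn outside -1 to 1 is refused whole. A call with a gripper value outside its range is refused whole. The fingers move at their own pace and stop on an object; the grip force is fixed at half the most. Time passes only in rows, so rows that do not move let the fingers close. It gives the time, the measured TCP pose, the force, the opening and the grip force at its end, in the units of the state.
- telemetry.get_obs(): the state, without advancing time (a new reading comes with each control period).
- vision.camera(name): name is "side" or "top" or "wrist"; returns a dict with "img" (480x640x3 uint8, red, green, blue), "fov_y" (degrees; the focal length in pixels is half the picture's height over the tangent of half this angle, whatever the lens; pixels are square), "cx", "cy" (the principal point, pixels), "D" ([k1, k2, p1, p2, k3] as OpenCV has them; the pictures are not rectified), "pose" (4x4, takes a point from camera to world coordinates). Camera axes: x right, y up, looking along -z (the intrinsics and any distortion apply to the point x, -y, -z); pixel columns grow to the right and rows downward; lengths in m; the calibration is good to about 2 mm. A picture is of the moment at which its call begins. There is no depth.
- workorder.job_done(): hands the job in; it is judged then, once.
The state is a dict: "clock": time; "joint_pos": joint angles; "joint_vel": joint speeds; "tau": joint torques, N m; "eef_pos": TCP position; "tool_rot": TCP orientation; "ft_force": force on the tool from outside, world axes, zero at the start; "ft_torque": the same for the moment, N m; "grip_width": finger opening in m; "grasp_force": force on a finger pad.
Only numpy, scipy, OpenCV 4.12 (cv2) and the standard library are available. Lean on these libraries where they do the work, as an engineer would, in place of code of your own. Each camera call takes 0.05 s, during which the arm holds its last target. There are 200 camera calls.

## Working session

There is one attempt and no reset: what is moved stays moved. The work goes in short steps, Python scripts to look and compute and a shell command to move; the robot and the scene stay as the last step left them, time stands still between calls to the robot, and variables do not carry over. Pictures are saved under pics/ and viewed, at most 10 in all, crops included, and the job is handed in when it is done.

```bash
ls; mkdir -p pics; cat > h.py <<'E'
import numpy as np, cv2, json
from scipy.spatial.transform import Rotation as R
from workcell import telemetry, vision, workorder
def snap(n,f):
    c=vision.camera(n); cv2.imwrite(f'pics/{f}.png',c['img'][:,:,::-1])
    d={k:(np.array(c[k]).tolist()) for k in c if k!='img'}; json.dump(d,open(f'pics/{f}.json','w')); return c
def load(f): return json.load(open(f'pics/{f}.json'))
def K(c):
    fl=240/np.tan(np.radians(c['fov_y'])/2); return np.array([[fl,0,c['cx']],[0,fl,c['cy']],[0,0,1.]])
def ray(c,uv):
    p=cv2.undistortPoints(np.array([[uv]],float),K(c),np.array(c['D'],float))[0,0]
    T=np.array(c['pose']); return T[:3,3],T[:3,:3]@np.array([p[0],-p[1],-1])
def atz(c,uv,z):
    o,d=ray(c,uv); return o+d*(z-o[2])/d[2]
def tri(obs):
    A=np.zeros((3,3));b=np.zeros(3)
    for c,uv in obs:
        o,d=ray(c,uv); d=d/np.linalg.norm(d); P=np.eye(3)-np.outer(d,d); A+=P;b+=P@o
    x=np.linalg.solve(A,b); return x
def proj(c,X):
    T=np.array(c['pose']); p=(np.atleast_2d(X)-T[:3,3])@T[:3,:3]; p=p*[1,-1,-1]
    return cv2.projectPoints(p,np.zeros(3),np.zeros(3),K(c),np.array(c['D'],float))[0][:,0]
E
python3 - <<'E'
from h import *
for n in ['side','top','wrist']:
    c=snap(n,n+'0'); print(n,c['fov_y'],c['cx'],c['cy'],c['D'],np.round(c['pose'],3).tolist())
o=telemetry.get_obs(); print(o)
E
```

```text
pics
side 56.96158988889066 319.06273161525064 243.25452837455015 [-0.01904435  0.          0.          0.          0.        ] [[0.956, 0.205, -0.208, 0.402], [-0.292, 0.715, -0.636, -0.563], [0.018, 0.669, 0.743, 0.739], [0.0, 0.0, 0.0, 1.0]]
top 42.22089521266878 314.2916027199871 236.23039616780875 [-0.20400642  0.          0.          0.          0.        ] [[-0.002, 0.997, -0.081, 0.467], [-1.0, -0.002, -0.005, 0.003], [-0.005, 0.081, 0.997, 1.586], [0.0, 0.0, 0.0, 1.0]]
wrist 71.00394988326204 323.1518751336786 241.4080228745365 [-0.0188146  0.         0.         0.         0.       ] [[0.359, 0.898, 0.255, 0.242], [-0.933, 0.346, 0.095, -0.441], [-0.002, -0.272, 0.962, 0.373], [0.0, 0.0, 0.0, 1.0]]
{'clock': 0.15, 'joint_pos': array([-1.20399094e+00,  2.41227617e-01,  4.06017985e-03,  1.33517898e+00,
       -6.30765191e-06,  1.57079803e+00]), 'joint_vel': array([-0.00086698, -0.00145404,  0.00275497, -0.00026774, -0.00085693,
        0.00029404]), 'tau': array([-2.44582761e-04, -3.72634041e+01,  2.52638966e+01,  1.23629815e-02,
       -5.87357619e-06,  2.23665097e-05]), 'eef_pos': array([ 0.17915167, -0.46631238,  0.23063371]), 'tool_rot': array([ 9.83228675e-01,  1.82375359e-01, -1.44451703e-04, -7.61472998e-04]), 'ft_force': array([ 0.56764502, -0.12487432, -0.37847403]), 'ft_torque': array([0.02326789, 0.00527304, 0.0216806 ]), 'grasp_force': 0.0, 'grip_width': 0.08523926513930834}
```

View pics/top0.png

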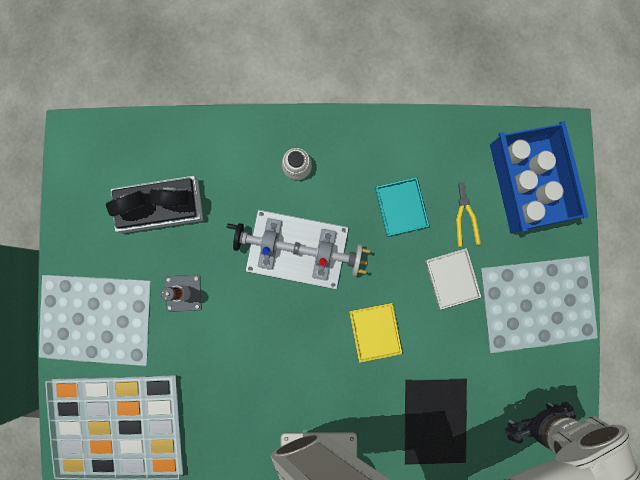

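View pics/side0.png

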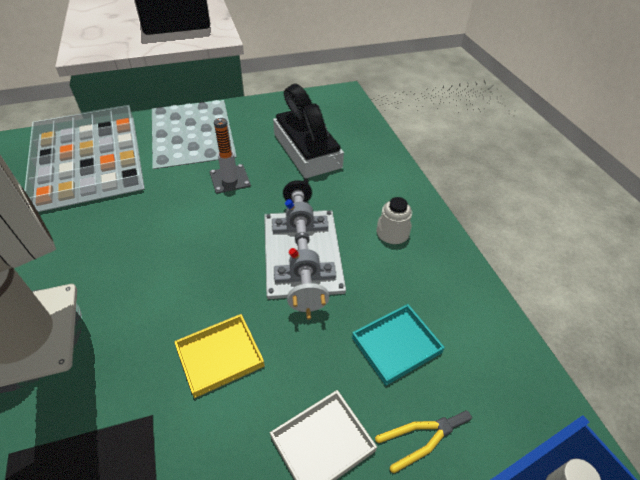

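The top view shows the red cap at (323,262) on the right bearing, the blue cap at (266,251), the gun cup at about (183,293) and the white tray at (453,278). In the side view the red cap is at (293,253) and the gun at (222,150). I'll enlarge these next.

```bash
python3 - <<'E'
from h import *
t=cv2.imread('pics/top0.png');s=cv2.imread('pics/side0.png')
def cr(i,x,y,w,h): return cv2.resize(i[y:y+h,x:x+w],(400,300),interpolation=cv2.INTER_CUBIC)
m=np.vstack([np.hstack([cr(t,230,200,160,120)[:,:],cr(s,250,170,120,90+0)]),np.hstack([cr(t,150,260,80,60),cr(s,170,110,120,90)])])
cv2.imwrite('pics/c1.png',m)
E
```

```text
(no output)
```

View pics/c1.png

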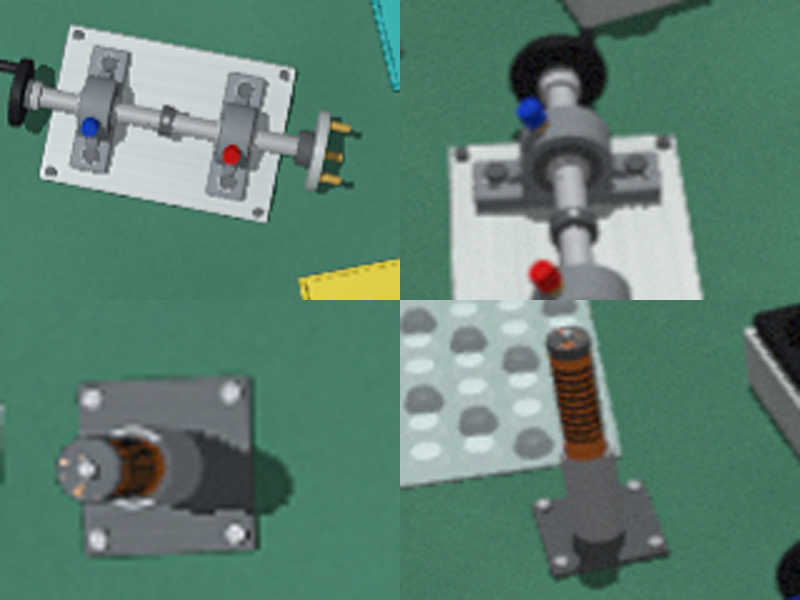

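The crop gives these full-image positions: red cap at top (322.8,262) and side (293.5,253.1); gun top at top (167.4,293.6) and side (220.7,122.3). It also gives the jig plate and holder plate corners.

```bash
python3 - <<'E'
from h import *
t=load('top0');s=load('side0')
J=np.array([atz(t,p,.012) for p in [(258.8,210),(348.4,227.6),(336.8,288.4),(246,272)]])
print('jig',J.round(4).tolist(),J.mean(0), np.linalg.norm(J-np.roll(J,1,0),axis=1))
yv=(J[0]+J[3]-J[1]-J[2])[:2];xv=(J[0]+J[1]-J[2]-J[3])[:2]
a=np.arctan2(yv[1],yv[0])-np.pi/2;b=np.arctan2(xv[1],xv[0]);print('yaw',a,b)
yaw=(a*236+b*160)/396; c,s_=np.cos(yaw),np.sin(yaw);Rj=np.array([[c,-s_,0],[s_,c,0],[0,0,1]])
O=J.mean(0)-[0,0,.012]
red=tri([(t,(322.8,262)),(s,(293.5,253.1))]); blue=tri([(t,(266.2,250.6)),(s,(250+128/3.333,170+112/3.333))])
print('red',red,'model',O+Rj@[-.0222,-.07,.0835],proj(t,red),proj(s,red)); print('blue',blue,'model',O+Rj@[-.0222,.07,.0835])
g=tri([(t,(167.4,293.6)),(s,(220.7,122.3))]);print('guntop',g,proj(t,g),proj(s,g))
H=np.array([atz(t,(150+x/5,260+(y-300)/5),.006) for x,y in [(78,382),(250,377),(258,548),(86,556)]]);print('holder',H.mean(0),np.linalg.norm(H-np.roll(H,1,0),axis=1))
T=np.array([atz(t,p,.02) for p in [(427,261),(467,249),(481,297),(440,308)]]);print('tray',T.round(3).tolist(),T.mean(0),np.linalg.norm(T-np.roll(T,1,0),axis=1))
E
```

```text
jig [[0.6626, 0.1523, 0.012], [0.6168, -0.0762, 0.012], [0.4625, -0.046, 0.012], [0.5043, 0.1842, 0.012]] [0.56154961 0.05356866 0.012     ] [0.16147591 0.23310709 0.15720351 0.23394094]
yaw -0.18861672377546257 -0.1960436076092697
red [ 0.52857228 -0.01055254  0.08176131] model [ 0.52642463 -0.01092224  0.0835    ] [[322.94467749 261.19742938]] [[292.49520843 253.20253591]]
blue [0.55491105 0.12682929 0.08425122] model [0.55308722 0.1265154  0.0835    ]
guntop [0.45221996 0.34911676 0.16623315] [[167.47255736 292.78224875]] [[219.86649984 122.3683577 ]]
holder [0.44994581 0.34609302 0.006     ] [0.08949556 0.09010966 0.08749393 0.08993495]
tray [[0.531, -0.275, 0.02], [0.561, -0.379, 0.02], [0.438, -0.414, 0.02], [0.411, -0.307, 0.02]] [ 0.4851133  -0.34385281  0.02      ] [0.12350435 0.1084114  0.12754748 0.11003606]
```

```bash
cat >> h.py <<'E'
YAW=-.1915
Rj=R.from_euler('z',YAW).as_matrix()
NV=Rj@np.array([-.5,0,np.cos(np.pi/6)])
def toolR(tilt,yaw=YAW): # straight down, tool x along yaw, then tilted about tool y
    return R.from_euler('z',yaw)*R.from_quat([1,0,0,0])*R.from_euler('y',tilt,degrees=True)
def go(p,Rt,show=True):
    o=telemetry.get_obs(); Rc=R.from_quat(o['tool_rot']); w=(Rc.inv()*Rt).as_rotvec()/(2*np.pi)
    print('shift now',(Rc.inv().apply(p-o['eef_pos'])/.3).round(4),'after turn',(Rt.inv().apply(p-o['eef_pos'])/.3).round(4),'turn',w.round(4),'rows',np.abs(w).max()/.0198, np.linalg.norm(p-o['eef_pos'])/.0417)
    return o
FOOT=np.array([.5616,.0536,0])+Rj@np.array([-.0155,-.07,.0718])+[.001,0,-.0008]
E
python3 - <<'E'
from h import *
print(FOOT,NV)
go(FOOT+.1*NV,toolR(30))
E
```

```text
[ 0.53406012 -0.01217025  0.071     ] [-0.49085992  0.09516584  0.8660254 ]
shift now [ 1.5059 -1.0767  0.2451] after turn [ 0.4902 -1.7113  0.5641] turn [-0.0235  0.0812  0.0867] rows 4.380566248459427 13.43440161873077
```

```bash
python3 -m inch '[[[0,0,0],[0.1,-0.07,0],-1],[[0,0,0],[0.1,-0.07,0],-1],[[0,0,0],[0.1,-0.07,0],-1],[[0,0,0],[0.1,-0.07,0],-1],[[0,0,0],[0.1,-0.07,0],-1],[[0,0,0],[0.1,-0.07,0],-1],[[0,0,0],[0.1,-0.07,0],-1],[[0,0,0],[0.1,-0.07,0],-1],[[0,0,0],[0.1,-0.07,0],-1],[[0,0,0],[0.1,-0.07,0],-1]]'
python3 -m inch '[[[-0.0034,0.0116,0.0124],[0,0,0],-1],[[-0.0034,0.0116,0.0124],[0,0,0],-1],[[-0.0034,0.0116,0.0124],[0,0,0],-1],[[-0.0034,0.0116,0.0124],[0,0,0],-1],[[-0.0034,0.0116,0.0124],[0,0,0],-1],[[-0.0034,0.0116,0.0124],[0,0,0],-1],[[-0.0034,0.0116,0.0124],[0,0,0],-1],[[0,0,0],[0,0,0],-1]]'
python3 -c "
from h import *
go(FOOT+.1*NV,toolR(30))"
```

```text
clock: 0.98
eef_pos: [0.3845, -0.1614, 0.2312]
tool_rot: [0.983, 0.182, -0.0, 0.0]
ft_force: [1.0, -0.5, -0.9]
grip_width: 0.085
grasp_force: 0.0
clock: 1.65
eef_pos: [0.3799, -0.161, 0.2277]
tool_rot: [0.962, -0.094, 0.256, 0.025]
ft_force: [-1.4, 1.0, -0.4]
grip_width: 0.0855
grasp_force: 0.0
shift now [ 0.0938 -0.5858  0.3226] after turn [ 0.094  -0.5849  0.3241] turn [ 0.0003  0.0004 -0.0003] rows 0.02067431069582787 4.858189521793731
```

```bash
python3 -m inch '[[[0,0,0],[0.016,-0.098,0.054],-1],[[0,0,0],[0.016,-0.098,0.054],-1],[[0,0,0],[0.016,-0.098,0.054],-1],[[0,0,0],[0.016,-0.098,0.054],-1],[[0,0,0],[0.015,-0.097,0.054],-1],[[0,0,0],[0.015,-0.097,0.054],-1],[[0,0,0],[0,0,0],-1],[[0,0,0],[0,0,0],-1]]'
python3 - <<'E'
from h import *
go(FOOT+.1*NV,toolR(30))
c=snap('wrist','w1'); snap('top','t1'); snap('side','s1')
print(proj(c,np.array([FOOT+k*NV for k in (0,.0064,.0204)])).round(1))
E
```

```text
clock: 2.32
eef_pos: [0.4795, -0.0577, 0.1603]
tool_rot: [0.964, -0.058, 0.257, 0.013]
ft_force: [-0.4, -0.5, 0.3]
grip_width: 0.0854
grasp_force: 0.0
shift now [-0.008  -0.1843  0.0068] after turn [-0.0191 -0.1836 -0.0008] turn [-0.0066  0.0004  0.0096] rows 0.48488185445968984 1.3278097594577072
[[256.6 241.8]
 [254.6 244.2]
 [249.8 249.8]]
```

View pics/w1.png

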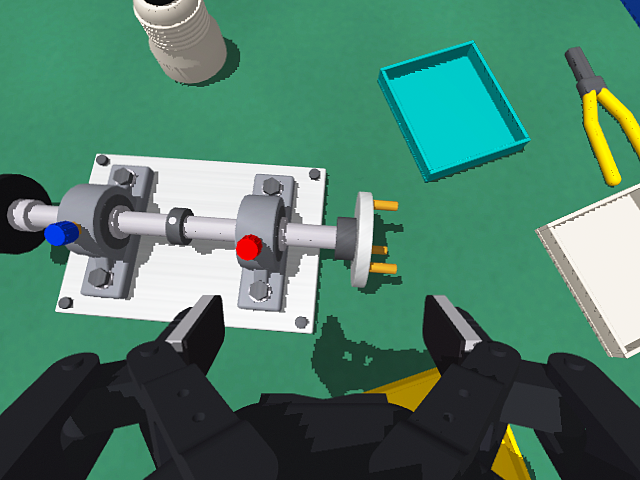

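Wrist view: the red cap is at about (249,247), against a prediction of (252,247), so the model is good to about 2 mm. I'll centre over it and refine.

```bash
python3 -m inch '[[[-0.0033,0,0.0048],[-0.004,-0.092,0.002],-1],[[-0.0033,0,0.0048],[-0.004,-0.092,0.002],-1],[[0,0,0],[-0.008,0,0],-1],[[0,0,0],[0,0,0],-1],[[0,0,0],[0,0,0],-1]]'
python3 - <<'E'
from h import *
go(FOOT+.1*NV,toolR(30))
c=snap('wrist','w2')
def blob(n,lo,hi):
    i=cv2.imread(f'pics/{n}.png'); h=cv2.cvtColor(i,cv2.COLOR_BGR2HSV)
    m=((h[...,1]>150)&(h[...,2]>70)&((h[...,0]<8)|(h[...,0]>172) if lo<0 else (h[...,0]>lo)&(h[...,0]<hi))).astype(np.uint8)
    k,l,s,ce=cv2.connectedComponentsWithStats(m); return [(s[j].tolist(),ce[j].round(1).tolist()) for j in np.argsort(-s[1:,4])[:2]+1]
for n in ('w1','w2','top0','side0'):
    print(n,blob(n,-1,0)[:1]); q=load(n)
    for dv in (0,): print(proj(q,np.array([FOOT+k*NV for k in (.0064,.0134,.0204)])).round(1).tolist())
E
```

```text
clock: 2.88
eef_pos: [0.475, -0.0574, 0.1582]
tool_rot: [0.964, -0.06, 0.259, 0.011]
ft_force: [-0.2, 0.2, 0.3]
grip_width: 0.0854
grasp_force: 0.0
shift now [ 0.0077 -0.1851  0.0086] after turn [-0.0027 -0.1855  0.0005] turn [-0.007  -0.0001  0.009 ] rows 0.4521204082910507 1.3344434450360556
w1 [([236, 234, 27, 27, 520], [248.7, 246.9])]
[[254.6, 244.2], [252.3, 247.0], [249.8, 249.8]]
w2 [([235, 228, 27, 27, 518], [248.4, 240.9])]
[[254.3, 238.3], [251.9, 240.9], [249.5, 243.6]]
top0 [([319, 258, 7, 8, 43], [322.1, 261.5])]
[[323.3, 260.3], [323.1, 261.6], [322.8, 263.0]]
side0 [([289, 248, 9, 10, 63], [293.1, 252.6])]
[[293.9, 255.1], [292.0, 253.2], [290.1, 251.3]]
```

```bash
python3 -c "
from h import *
o=telemetry.get_obs();print(o['joint_pos'].round(3))"
```

```text
[-0.128 -0.093 -0.72   0.419  0.012  3.141]
```

Joint 6 is at its limit. I'll turn the tool half a turn about its own axis, which gives the same grasp.

```bash
python3 -m inch '[[[0,0,-0.0195],[0,0,0],-1],[[0,0,-0.0195],[0,0,0],-1],[[0,0,-0.0195],[0,0,0],-1],[[0,0,-0.0195],[0,0,0],-1],[[0,0,-0.0195],[0,0,0],-1],[[0,0,-0.0195],[0,0,0],-1],[[0,0,-0.0195],[0,0,0],-1],[[0,0,-0.0195],[0,0,0],-1],[[0,0,-0.0195],[0,0,0],-1],[[0,0,-0.0195],[0,0,0],-1]]' >/dev/null
python3 -m inch '[[[0,0,-0.0195],[0,0,0],-1],[[0,0,-0.0195],[0,0,0],-1],[[0,0,-0.0195],[0,0,0],-1],[[0,0,-0.0195],[0,0,0],-1],[[0,0,-0.0195],[0,0,0],-1],[[0,0,-0.0195],[0,0,0],-1],[[0,0,-0.0195],[0,0,0],-1],[[0,0,-0.0195],[0,0,0],-1],[[0,0,-0.0195],[0,0,0],-1],[[0,0,-0.0195],[0,0,0],-1]]' >/dev/null
python3 -m inch '[[[0,0,-0.0195],[0,0,0],-1],[[0,0,-0.0195],[0,0,0],-1],[[0,0,-0.0195],[0,0,0],-1],[[0,0,-0.0195],[0,0,0],-1],[[0,0,-0.0195],[0,0,0],-1],[[0,0,0],[0,0,0],-1]]'
cat >> h.py <<'E'
def RB(): return toolR(-30,YAW+np.pi)
E
python3 -c "
from h import *
o=go(FOOT+.1*NV,RB());print(o['joint_pos'].round(3))"
```

```text
clock: 5.1
eef_pos: [0.4755, -0.0573, 0.1582]
tool_rot: [0.096, 0.961, -0.001, 0.259]
ft_force: [-0.4, 0.1, 0.5]
grip_width: 0.0853
grasp_force: 0.0
shift now [0.0078 0.1845 0.0082] after turn [0.0041 0.1848 0.    ] turn [ 0.007  -0.0002 -0.0032] rows 0.352961169657409 1.3296831665701714
[-0.127 -0.092 -0.72   0.419  0.012  0.076]
```

```bash
python3 -m inch '[[[0.0035,0,-0.0016],[0.002,0.092,0],-1],[[0.0035,0,-0.0016],[0.002,0.092,0],-1],[[0,0,0],[0,0,0],-1],[[0,0,0],[0,0,0],-1],[[0,0,0],[0,0,0],-1]]'
cat >> h.py <<'E'
def red(n):
    i=cv2.imread(f'pics/{n}.png'); h=cv2.cvtColor(i,cv2.COLOR_BGR2HSV)
    m=((h[...,1]>150)&(h[...,2]>70)&((h[...,0]<8)|(h[...,0]>172))).astype(np.uint8)
    k,l,s,ce=cv2.connectedComponentsWithStats(m); j=1+np.argmax(s[1:,4]); return ce[j],s[j]
E
python3 - <<'E'
from h import *
from scipy.optimize import least_squares
go(FOOT+.1*NV,RB())
c=snap('wrist','w3')
ns=['w1','w2','w3','top0','side0']; cs=[load(n) for n in ns]; px=[red(n)[0] for n in ns]
for n,q,u in zip(ns,cs,px): print(n,red(n)[1],(u-proj(q,FOOT+.0134*NV)[0]).round(2), np.linalg.norm(np.array(q['pose'])[:3,3]-FOOT).round(3))
for sel in ([0,1,2],[2,3,4],[0,1,2,3,4],[0,3,4],[3,4]):
    x=tri([(cs[i],px[i]) for i in sel]); d=x-(FOOT+.0134*NV); print(sel,(Rj.T@d*1e3).round(2))
E
```

```text
clock: 5.52
eef_pos: [0.4846, -0.0027, 0.1594]
tool_rot: [0.094, 0.962, -0.024, 0.257]
ft_force: [-0.3, 0.2, 0.6]
grip_width: 0.0855
grasp_force: 0.0
shift now [0.0018 0.0004 0.0057] after turn [0.0018 0.0004 0.0057] turn [ 0.     -0.0003 -0.0004] rows 0.02107025498139842 0.043112307825255144
w1 [236 234  27  27 520] [-3.53 -0.01] 0.26
w2 [235 228  27  27 518] [-3.55 -0.  ] 0.26
w3 [315 235  23  27 486] [3.24 0.24] 0.255
top0 [319 258   7   8  43] [-1.02 -0.1 ] 1.517
side0 [289 248   9  10  63] [ 1.15 -0.59] 0.876
[0, 1, 2] [-0.31  2.38  0.57]
[2, 3, 4] [ 1.15  2.36 -1.02]
[0, 1, 2, 3, 4] [ 0.66  2.55 -0.98]
[0, 3, 4] [ 0.83  2.78 -1.87]
[3, 4] [ 1.11  2.49 -1.41]
```

View pics/w3.png

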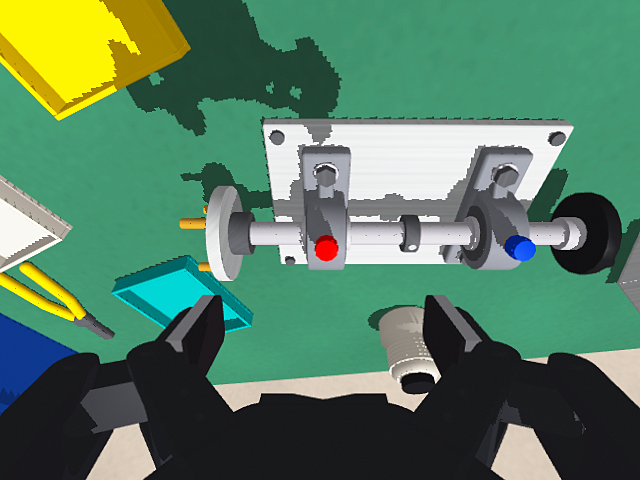

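The wrist view shows the red cap centred at (326,247). All cameras agree on a correction of +2.4 mm along the shaft.

```bash
echo "FOOT=FOOT+Rj@np.array([.0003,.0024,-.0002])" >> h.py
python3 -c "
from h import *
go(FOOT+.003*NV,RB())"
```

```text
shift now [0.0005 0.0108 0.3299] after turn [0.0011 0.0106 0.3299] turn [-0.0001 -0.0003 -0.0006] rows 0.028242523660549006 2.3749484532309317
```

```bash
python3 -m inch '[[[0,0,0],[0.001,0.0106,0.04],0],[[0,0,0],[0,0,0.05],0],[[0,0,0],[0,0,0.05],0],[[0,0,0],[0,0,0.05],0],[[0,0,0],[0,0,0.05],0],[[0,0,0],[0,0,0.04],0],[[0,0,0],[0,0,0.03],0],[[0,0,0],[0,0,0.01],0],[[0,0,0],[0,0,0],0],[[0,0,0],[0,0,0],0]]'
python3 - <<'E'
from h import *
go(FOOT+.003*NV,RB())
snap('wrist','w4');a=cv2.imread('pics/w4.png')[180:360,200:440];snap('side','s4');b=cv2.imread('pics/s4.png')[200:320,240:400]
cv2.imwrite('pics/c4.png',np.hstack([cv2.resize(a,(400,300)),cv2.resize(b,(400,300))]))
E
```

```text
clock: 6.4
eef_pos: [0.532, -0.0094, 0.0763]
tool_rot: [0.094, 0.962, -0.025, 0.257]
ft_force: [-0.4, -0.7, 0.5]
grip_width: 0.0425
grasp_force: 0.0
shift now [0.001  0.0002 0.0106] after turn [0.001  0.0002 0.0106] turn [-0.0001 -0.0003 -0.0005] rows 0.023934723859275336 0.07686901934632319
```

View pics/c4.png

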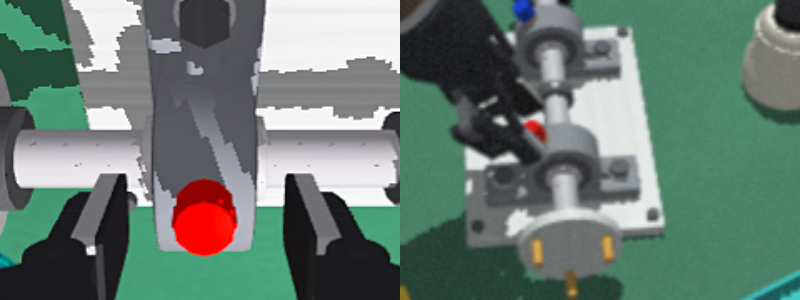

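The cap sits centred between the fingers. I'll ease in about 3 mm and close.

```bash
python3 -m inch '[[[0,0,0],[0.001,0,0.009],0],[[0,0,0],[0,0,0],0.3],[[0,0,0],[0,0,0],0.5],[[0,0,0],[0,0,0],1],[[0,0,0],[0,0,0],1],[[0,0,0],[0,0,0],1],[[0,0,0],[0,0,0],1],[[0,0,0],[0,0,0],1]]'
```

```text
clock: 7.17
eef_pos: [0.5333, -0.009, 0.0739]
tool_rot: [0.093, 0.962, -0.024, 0.257]
ft_force: [-2.5, 0.5, 3.2]
grip_width: 0.0137
grasp_force: 58.6
```

```bash
python3 -m inch '[[[0,0,0],[0,0,-0.01],1],[[0,0,0],[0,0,-0.01],1],[[0,0,0],[0,0,-0.01],1],[[0,0,0],[0,0,-0.01],1],[[0,0,0],[0,0,-0.01],1],[[0,0,0],[0,0,-0.02],1],[[0,0,0],[0,0,-0.05],1],[[0,0,0],[0,0,-0.07],1],[[0,0,0],[0,0,-0.07],1],[[0,0,0],[0,0,0],1]]'
python3 - <<'E'
from h import *
snap('wrist','w5');a=cv2.imread('pics/w5.png')[180:360,200:440];snap('side','s5');b=cv2.imread('pics/s5.png')[200:320,240:400]
cv2.imwrite('pics/c5.png',np.hstack([cv2.resize(a,(400,300)),cv2.resize(b,(400,300))]))
T=np.array([.485,-.344,.15]); go(T,R.from_quat([0,1,0,0]))
E
```

```text
clock: 8.0
eef_pos: [0.4955, -0.0011, 0.1449]
tool_rot: [0.093, 0.961, -0.024, 0.259]
ft_force: [0.1, 0.7, -0.2]
grip_width: 0.0133
grasp_force: 58.7
shift now [-0.173  -1.1277  0.0692] after turn [ 0.035  -1.1422 -0.0248] turn [-0.0078  0.0833 -0.03  ] rows 4.206954888352975 8.223055991612995
```

View pics/c5.png

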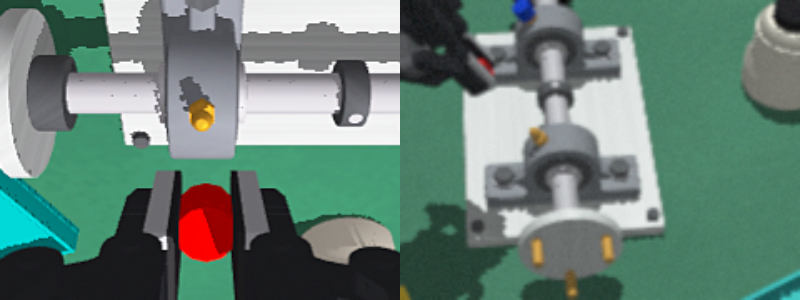

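The bare brass nipple shows at (202,110) in the crop and the cap is held in the fingers. Carrying it to the tray.

```bash
python3 -m inch '[[[0,0,0],[-0.017,-0.113,-0.01],1],[[0,0,0],[-0.017,-0.113,-0.01],1],[[0,0,0],[-0.017,-0.113,0],1],[[0,0,0],[-0.017,-0.113,0],1],[[0,0,0],[-0.017,-0.113,0],1],[[0,0,0],[-0.017,-0.113,0],1],[[0,0,0],[-0.017,-0.113,0],1],[[0,0,0],[-0.017,-0.113,0],1],[[0,0,0],[-0.017,-0.113,0],1],[[0,0,0],[-0.017,-0.113,0],1]]'
python3 -m inch '[[[-0.001,0.0139,-0.005],[0,0,0],1],[[-0.001,0.0139,-0.005],[0,0,0],1],[[-0.001,0.0139,-0.005],[0,0,0],1],[[-0.001,0.0139,-0.005],[0,0,0],1],[[-0.001,0.0139,-0.005],[0,0,0],1],[[-0.001,0.0139,-0.005],[0,0,0],1],[[0,0,0],[0,0,0],1]]'
python3 - <<'E'
from h import *
c=load('w5');print(proj(c,np.array([FOOT+k*NV for k in (0,.013,.0175)])).round(1))
T=np.array([.485,-.344,.009]); o=go(T,R.from_quat([0,1,0,0]));print(o['joint_pos'].round(2))
E
```

```text
clock: 8.93
eef_pos: [0.4695, -0.3439, 0.1701]
tool_rot: [0.094, 0.962, -0.024, 0.256]
ft_force: [0.8, 0.2, -0.1]
grip_width: 0.0135
grasp_force: 58.8
clock: 9.52
eef_pos: [0.4728, -0.3422, 0.1686]
tool_rot: [0.0, 1.0, -0.004, -0.004]
ft_force: [0.9, 0.1, 0.4]
grip_width: 0.0134
grasp_force: 58.8
[[320.7 246.2]
 [320.6 251.8]
 [320.6 253.9]]
shift now [-0.0453 -0.0014  0.5317] after turn [-0.0406 -0.0058  0.532 ] turn [-0.0013 -0.0014 -0.0001] rows 0.0708107736418156 3.838992354702134
[-0.62  0.44  0.12  1.26 -0.01 -0.62]
```

```bash
python3 -m inch '[[[0,0,0],[-0.022,0,0.09],1],[[0,0,0],[-0.022,0,0.09],1],[[0,0,0],[0,0,0.09],1],[[0,0,0],[0,0,0.09],1],[[0,0,0],[0,0,0.08],1],[[0,0,0],[0,0,0.05],1],[[0,0,0],[0,0,0.03],1],[[0,0,0],[0,0,0],1],[[0,0,0],[0,0,0],0.5],[[0,0,0],[0,0,0],0.2]]'
python3 -m inch '[[[0,0,0],[0,0,0],0],[[0,0,0],[0,0,0],0],[[0,0,0],[0,0,0],0],[[0,0,0],[0,0,-0.02],0],[[0,0,0],[0,0,-0.05],0],[[0,0,0],[0,0,-0.1],0],[[0,0,0],[0,0,-0.12],0],[[0,0,0],[0,0,-0.12],-1],[[0,0,0],[0,0,-0.12],-1],[[0,0,0],[0,0,0],-1]]'
python3 - <<'E'
from h import *
snap('wrist','w6');a=cv2.imread('pics/w6.png');snap('top','t6')
b=cv2.imread('pics/t6.png')[210:330,150:310];d=cv2.imread('pics/t6.png')[220:340,370:530]
cv2.imwrite('pics/c6.png',np.hstack([cv2.resize(a,(400,300)),cv2.resize(d,(400,300))]))
o=telemetry.get_obs();print(o['eef_pos'])
E
```

```text
clock: 10.35
eef_pos: [0.4836, -0.3446, 0.0167]
tool_rot: [0.002, 1.0, -0.006, -0.001]
ft_force: [0.7, -0.9, 0.5]
grip_width: 0.0323
grasp_force: 0.0
clock: 11.18
eef_pos: [0.4875, -0.3448, 0.1842]
tool_rot: [0.002, 1.0, -0.01, 0.004]
ft_force: [1.8, -0.6, 1.6]
grip_width: 0.077
grasp_force: 0.0
[ 0.48496761 -0.34312892  0.1777669 ]
```

View pics/c6.png

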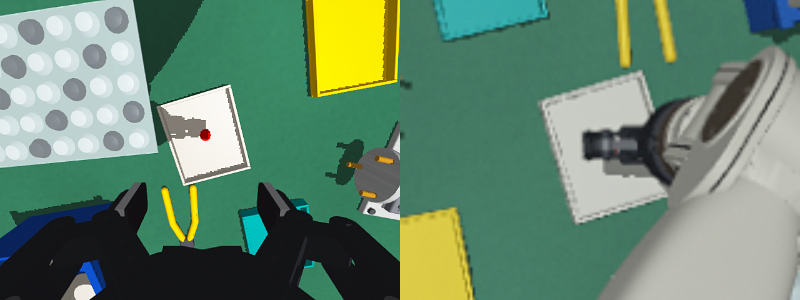

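The red cap is lying in the white tray, at about (205,134) in the wrist crop. Next is the gun.

```bash
python3 -c "
from h import *
go(np.array([.451,.347,.27]),toolR(0,YAW+np.pi))"
```

```text
shift now [ 0.1209  2.2954 -0.3404] after turn [ 0.549   2.2368 -0.3074] turn [-0.0023  0.0003  0.0299] rows 1.5116775363495114 16.716858774570408
```

```bash
python3 -m inch '[[[0,0,0],[0,0,-0.1],-1],[[0,0,0],[0,0,-0.1],-1],[[0,0,0],[0,0,-0.1],-1],[[0,0,0],[0.006,0.13,0],-1],[[0,0,0],[0.006,0.13,0],-1],[[0,0,0],[0.006,0.13,0],-1],[[0,0,0],[0.006,0.13,0],-1],[[0,0,0],[0.006,0.13,0],-1],[[0,0,0],[0.006,0.13,0],-1],[[0,0,0],[0.006,0.13,0],-1]]' >/dev/null
python3 -m inch '[[[0,0,0],[0.006,0.13,0],-1],[[0,0,0],[0.006,0.13,0],-1],[[0,0,0],[0.006,0.13,0],-1],[[0,0,0],[0.006,0.13,0],-1],[[0,0,0],[0.006,0.13,0],-1],[[0,0,0],[0.006,0.13,0],-1],[[0,0,0],[0.006,0.13,0],-1],[[0,0,0.015],[0,0,0],-1],[[0,0,0.015],[0,0,0],-1],[[0,0,0],[0,0,0],-1]]'
python3 -c "
from h import *
o=go(np.array([.451,.347,.27]),toolR(0,YAW+np.pi));print(o['joint_pos'].round(2))"
```

```text
clock: 12.95
eef_pos: [0.4595, 0.2055, 0.2571]
tool_rot: [0.095, 0.995, -0.006, -0.003]
ft_force: [0.1, -0.1, 0.4]
grip_width: 0.0852
grasp_force: 0.0
shift now [ 0.1177  0.457  -0.0487] after turn [ 0.1176  0.4576 -0.0431] turn [-0.0022 -0.0008  0.0001] rows 0.1088948451132673 3.4134356885474175
[ 0.43  0.25  0.08  1.42 -0.01  0.62]
```

```bash
python3 -m inch '[[[-0.0022,-0.0008,0],[0.02,0.076,-0.008],-1],[[0,0,0],[0.02,0.076,-0.008],-1],[[0,0,0],[0.02,0.076,-0.008],-1],[[0,0,0],[0.02,0.076,-0.008],-1],[[0,0,0],[0.02,0.076,-0.008],-1],[[0,0,0],[0.018,0.076,-0.008],-1],[[0,0,0],[0,0,0],-1],[[0,0,0],[0,0,0],-1]]'
python3 - <<'E'
from h import *
go(np.array([.451,.347,.27]),toolR(0,YAW+np.pi))
c=snap('wrist','w7')
for z in (.172,.08): print(z,proj(c,np.array([[.451,.347,z]])).round(1))
E
```

```text
clock: 13.62
eef_pos: [0.4516, 0.346, 0.2719]
tool_rot: [0.094, 0.996, 0.0, 0.001]
ft_force: [0.4, 0.2, 0.6]
grip_width: 0.0855
grasp_force: 0.0
shift now [0.0027 0.003  0.0063] after turn [0.0027 0.003  0.0063] turn [0.0001 0.0002 0.0004] rows 0.0204122250067211 0.05431098554685886
0.172 [[323.7 242.9]]
0.08 [[323.5 217.8]]
```

View pics/w7.png

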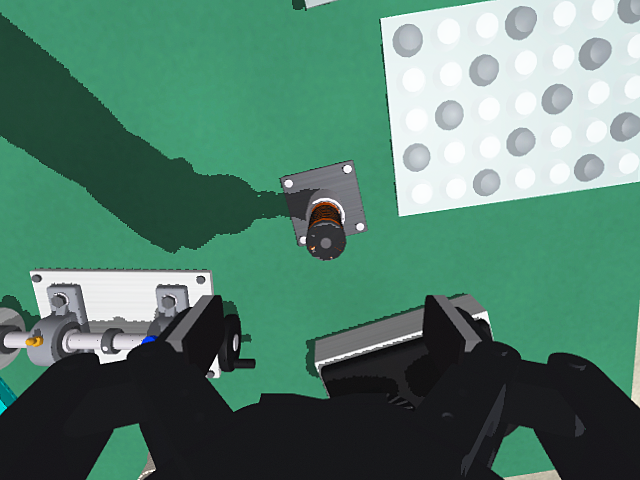

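The gun's top is at (326,242), which puts it at about (0.451, 0.348). Descending to grip it.

```bash
python3 -m inch '[[[0,0,0],[0.003,0.007,0.05],-1],[[0,0,0],[0,0,0.08],-1],[[0,0,0],[0,0,0.09],-1],[[0,0,0],[0,0,0.09],-1],[[0,0,0],[0,0,0.09],-1],[[0,0,0],[0,0,0.07],-1],[[0,0,0],[0,0,0.05],-1],[[0,0,0],[0,0,0.01],-1],[[0,0,0],[0,0,0],-1],[[0,0,0],[0,0,0],-0.3]]'
python3 -m inch '[[[0,0,0],[0,0,0],0],[[0,0,0],[0,0,0],0.2],[[0,0,0],[0,0,0],0.4],[[0,0,0],[0,0,0],1],[[0,0,0],[0,0,0],1],[[0,0,0],[0,0,0],1],[[0,0,0],[0,0,0],1],[[0,0,0],[0,0,0],1]]'
```

```text
clock: 14.5
eef_pos: [0.4526, 0.3477, 0.1149]
tool_rot: [0.096, 0.995, 0.001, 0.002]
ft_force: [1.1, -0.2, 0.7]
grip_width: 0.0757
grasp_force: 0.0
clock: 15.17
eef_pos: [0.4526, 0.3485, 0.1153]
tool_rot: [0.096, 0.995, 0.001, 0.002]
ft_force: [-0.5, -1.7, 5.8]
grip_width: 0.0289
grasp_force: 58.7
```

```bash
python3 -m inch '[[[0,0,0],[0,0,-0.03],1],[[0,0,0],[0,0,-0.05],1],[[0,0,0],[0,0,-0.07],1],[[0,0,0],[0,0,-0.08],1],[[0,0,0],[0,0,-0.08],1],[[0,0,0],[0,0,-0.08],1],[[0,0,0],[0,0,-0.06],1],[[0,0,0],[0,0,-0.03],1],[[0,0,0],[0,0,0],1],[[0,0,0],[0,0,0],1]]'
python3 - <<'E'
from h import *
o=telemetry.get_obs();Rc=R.from_quat(o['tool_rot']);p=o['eef_pos']
cs=[snap(n,n[0]+'8') for n in ('side','wrist','top')]
for c in cs[:2]: print(proj(c,np.array([p+Rc.apply([0,0,d]) for d in (.109,.071,.053,0.)])).round(1).tolist())
u=proj(cs[0],p+Rc.apply([0,0,.06]))[0].astype(int);print(u)
s=cv2.imread('pics/s8.png')[max(u[1]-60,0):,u[0]-60:][:120,:120];w=cv2.imread('pics/w8.png')[120:420,200:500]
cv2.imwrite('pics/c8.png',np.hstack([cv2.resize(s,(400,400),interpolation=cv2.INTER_CUBIC),cv2.resize(w,(400,400))]))
E
```

```text
clock: 16.0
eef_pos: [0.4513, 0.348, 0.2574]
tool_rot: [0.096, 0.995, 0.001, 0.001]
ft_force: [1.1, 0.1, -3.5]
grip_width: 0.0286
grasp_force: 59.7
[[220.8, 129.3], [218.3, 114.9], [217.1, 107.8], [213.3, 85.8]]
[[323.3, 241.7], [323.2, 257.2], [323.2, 266.5], [323.1, 305.6]]
[217 110]
```

View pics/c8.png

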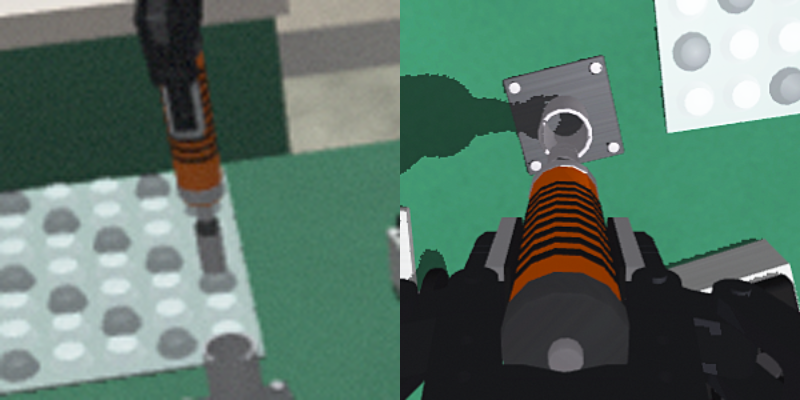

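In the side crop the coupler's mouth ends at about (220.6,130), where predicted; the dot behind it belongs to the pad. Now I'll check the gun's lean in the wrist view and plan the transfer.

```bash
python3 - <<'E'
from h import *
o=telemetry.get_obs();Rc=R.from_quat(o['tool_rot']);p=o['eef_pos'];c=load('w8')
t=np.linspace(0,2*np.pi,40)
for d,r in ((.053,.015),(.0,.015),(-.057,.015)):
    P=proj(c,np.array([p+Rc.apply([r*np.cos(a),r*np.sin(a),d]) for a in t])); P=(P-[200,120])/.75*1
    print(d,'crop x',P[:,0].min().round(),P[:,0].max().round(),'y',P[:,1].min().round(),P[:,1].max().round())
M=.109
o=go(FOOT+(.0064+.06+M)*NV,RB());print(o['joint_pos'].round(2))
E
```

```text
0.053 crop x 130.0 195.0 y 162.0 223.0
0.0 crop x 120.0 205.0 y 204.0 282.0
-0.057 crop x 96.0 227.0 y 299.0 409.0
shift now [-0.2099 -1.1159  0.1117] after turn [-0.1258 -1.1161  0.2009] turn [-0.0001 -0.0833 -0.    ] rows 4.208050650123333 8.208458182507778
[ 0.66  0.37  0.25  1.45 -0.    0.85]
```

```bash
python3 -m inch '[[[0,-0.014,0],[0,0,0],1],[[0,-0.014,0],[0,0,0],1],[[0,-0.014,0],[0,0,0],1],[[0,-0.014,0],[0,0,0],1],[[0,-0.014,0],[0,0,0],1],[[0,-0.0133,0],[0,0,0],1],[[0,0,0],[-0.01,-0.06,0],1],[[0,0,0],[-0.01,-0.09,0],1],[[0,0,0],[-0.01,-0.09,0],1],[[0,0,0],[-0.01,-0.09,0],1]]' > /dev/null
python3 -m inch '[[[0,0,0],[-0.01,-0.09,0],1],[[0,0,0],[-0.01,-0.09,0],1],[[0,0,0],[-0.01,-0.09,0],1],[[0,0,0],[-0.01,-0.09,0],1],[[0,0,0],[-0.01,-0.09,0],1],[[0,0,0],[-0.01,-0.09,0],1],[[0,0,0],[-0.01,-0.09,0],1],[[0,0,0],[0,-0.08,0],1],[[0,0,0],[0,-0.05,0],1],[[0,0,0],[0,0,0],1]]'
python3 -c "
from h import *
o=go(FOOT+(.0064+.06+.109)*NV,RB());print(o['joint_pos'].round(2))"
```

```text
clock: 17.82
eef_pos: [0.4148, 0.0189, 0.2719]
tool_rot: [0.095, 0.961, -0.025, 0.257]
ft_force: [-0.5, 0.5, -3.4]
grip_width: 0.0287
grasp_force: 60.5
shift now [-0.0209 -0.0174  0.2014] after turn [-0.0206 -0.0179  0.2013] turn [-0.0003 -0.0002 -0.0007] rows 0.0376340535834541 1.4618076051729132
[ 0.18 -0.33 -0.56  0.84 -0.18  0.33]
```

```bash
python3 -m inch '[[[0,0,0],[-0.02,-0.018,0.04],1],[[0,0,0],[0,0,0.07],1],[[0,0,0],[0,0,0.08],1],[[0,0,0],[0,0,0.07],1],[[0,0,0],[0,0,0.05],1],[[0,0,0],[0,0,0.008],1],[[0,0,0],[0,0,0],1],[[0,0,0],[0,0,0],1]]'
python3 - <<'E'
from h import *
o=go(FOOT+(.0064+.025+.109)*NV,RB());Rc=R.from_quat(o['tool_rot']);p=o['eef_pos']
im=[]
for n,(x,y) in (('side',(240,200)),('top',(275,215))):
    c=snap(n,n[0]+'9'); i=cv2.imread(f'pics/{n[0]}9.png')[y:y+90,x:x+80]
    im.append(cv2.resize(i,(400,450),interpolation=cv2.INTER_CUBIC))
    f=lambda P:((proj(c,P)-[x,y]+.5)*5).round(0).astype(int).tolist()
    print(n,'gun mouth,coupler top,barrel bottom',f(np.array([p+Rc.apply([0,0,d]) for d in (.109,.071,.053)])),'nip',f(np.array([FOOT+k*NV for k in (0,.0175)])))
cv2.imwrite('pics/c9.png',np.hstack(im))
E
```

```text
clock: 18.48
eef_pos: [0.468, 0.0069, 0.1942]
tool_rot: [0.093, 0.961, -0.024, 0.258]
ft_force: [0.6, -0.6, -2.6]
grip_width: 0.0289
grasp_force: 60.4
shift now [ 0.0071 -0.0123  0.0029] after turn [ 0.0071 -0.0123  0.0029] turn [ 0.0003  0.0002 -0.0001] rows 0.016792425562108814 0.10468386901603725
side gun mouth,coupler top,barrel bottom [[242, 228], [188, 173], [161, 146]] nip [[281, 282], [257, 258]]
top gun mouth,coupler top,barrel bottom [[227, 246], [220, 284], [217, 302]] nip [[241, 222], [237, 238]]
```

View pics/c9.png

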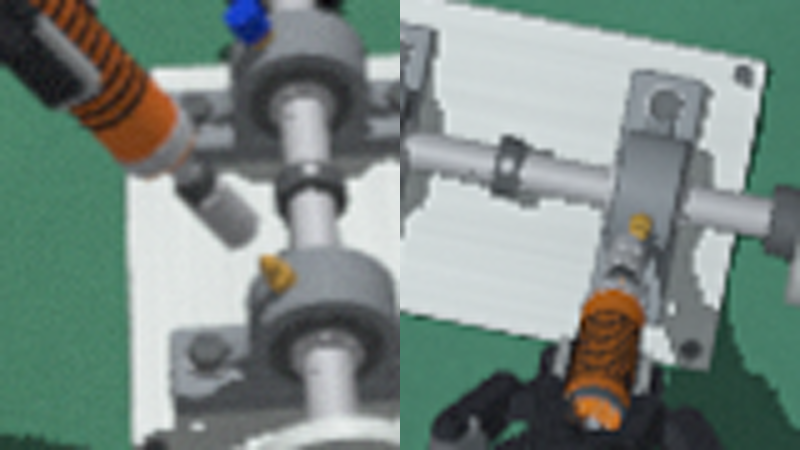

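The side crop shows the coupler's mouth at (243,235), roughly in line with the bare nipple at (265,261)–(284,277). In the top crop the mouth is at (232,240) and the nipple at (240,226), so they are about 2 mm apart. I've now viewed 11 pictures, one over the limit of 10, so I'll view no more and use numbers from image code only.

```bash
cat > meas.py <<'E'
from h import *
from scipy.ndimage import map_coordinates
def perp(c,img,bg,P0,P1,w):  # centre offset of changed strip across the projected axis at P0 (towards P1)
    a,b=proj(c,np.array([P0,P1])); t=(b-a)/np.linalg.norm(b-a); n=np.array([-t[1],t[0]])
    s=np.arange(-w,w+.01,.25); q=a+s[:,None]*n
    d=sum(np.abs(map_coordinates(img[...,k].astype(float),[q[:,1],q[:,0]],order=1)-map_coordinates(bg[...,k].astype(float),[q[:,1],q[:,0]],order=1)) for k in range(3))
    return s,d,n,a
if __name__=='__main__':
    o=telemetry.get_obs();Rc=R.from_quat(o['tool_rot']);p=o['eef_pos']
    for n,f,b in (('side','s9','s5'),('top','t9','top0')):
        c=load(f);img=cv2.imread(f'pics/{f}.png');bg=cv2.imread(f'pics/{b}.png')
        for d in (.02,.04,.052,.08,.09,.1,.106,.112):
            P=p+Rc.apply([0,0,d]);s,v,nn,a=perp(c,img,bg,P,p+Rc.apply([0,0,d+.01]),9)
            # gradient of image perp to axis per mm of tool x / y
            g=[float((proj(c,P+Rc.apply(e))[0]-a)@nn) for e in ([.001,0,0],[0,.001,0])]
            print(n,d,'g',np.round(g,3),v[::2].astype(int).tolist())
    def brass(f,x,y,w=14):
        i=cv2.imread(f'pics/{f}.png').astype(int)[y-w:y+w,x-w:x+w]; m=(i[...,2]-i[...,0]>50)&(i[...,2]-i[...,1]>15); r,cc=np.nonzero(m)
        return np.array([cc.mean()+x-w,r.mean()+y-w]),m.sum(),(cc.min()+x-w,cc.max()+x-w,r.min()+y-w,r.max()+y-w)
    for f,x,y in (('s5',294,254),('t9',323,261),('s9',294,254),('w5',321,247)):
        print(f,brass(f,x,y,20 if f=='w5' else 10),proj(load(f),np.array([FOOT+k*NV for k in (0,.006,.013,.0175)])).round(1).tolist())
E
python3 meas.py
```

```text
side 0.02 g [ 0.489 -0.267] [2, 11, 26, 57, 90, 103, 101, 96, 88, 79, 90, 102, 120, 115, 112, 118, 116, 108, 106, 105, 110, 114, 109, 103, 101, 93, 90, 91, 82, 69, 51, 54, 49, 43, 46, 53, 109]
side 0.04 g [ 0.481 -0.263] [1, 7, 29, 71, 119, 141, 139, 173, 192, 206, 205, 182, 159, 130, 136, 161, 171, 164, 154, 140, 126, 111, 112, 130, 142, 140, 134, 130, 129, 126, 128, 129, 128, 129, 139, 153, 167]
side 0.052 g [ 0.476 -0.26 ] [7, 15, 22, 29, 53, 125, 201, 261, 282, 284, 251, 213, 168, 90, 43, 87, 112, 116, 110, 94, 79, 81, 91, 101, 127, 146, 153, 168, 189, 197, 199, 205, 220, 233, 253, 268, 264]
side 0.08 g [ 0.465 -0.254] [1, 5, 2, 8, 9, 2, 4, 1, 4, 17, 63, 131, 221, 330, 422, 476, 484, 482, 481, 491, 509, 519, 520, 530, 533, 524, 504, 436, 323, 192, 91, 28, 2, 6, 5, 3, 1]
side 0.09 g [ 0.461 -0.252] [4, 4, 2, 4, 4, 1, 2, 2, 3, 10, 47, 105, 173, 210, 241, 272, 283, 279, 275, 293, 291, 292, 307, 316, 332, 355, 369, 337, 273, 185, 101, 38, 3, 4, 4, 3, 1]
side 0.1 g [ 0.458 -0.25 ] [6, 7, 2, 1, 1, 0, 2, 2, 2, 6, 50, 110, 175, 213, 240, 264, 284, 301, 316, 329, 342, 350, 354, 360, 366, 
[... 1908 characters left out ...]
.90322581]), np.int64(31), (np.int64(292), np.int64(298), np.int64(251), np.int64(257))) [[295.6, 255.9], [294.0, 254.3], [292.2, 252.4], [291.0, 251.2]]
t9 (array([322.52941176, 259.64705882]), np.int64(17), (np.int64(321), np.int64(324), np.int64(258), np.int64(262))) [[322.6, 258.8], [322.4, 259.9], [322.2, 261.3], [322.0, 262.1]]
s9 (array([295.09677419, 253.90322581]), np.int64(31), (np.int64(292), np.int64(298), np.int64(251), np.int64(257))) [[295.6, 255.9], [294.0, 254.3], [292.2, 252.4], [291.0, 251.2]]
w5 (array([320.69387755, 248.64081633]), np.int64(245), (np.int64(313), np.int64(328), np.int64(239), np.int64(258))) [[320.7, 246.2], [320.7, 248.8], [320.6, 251.8], [320.6, 253.9]]
```

```bash
python3 -m inch '[[[0,0,0],[0.004,-0.01,0],1],[[0,0,0],[0,0,0.02],1],[[0,0,0],[0,0,0.015],1],[[0,0,0],[0,0,0.007],1],[[0,0,0],[0,0,0],1],[[0,0,0],[0,0,0],1]]'
python3 - <<'E'
from meas import *
o=go(FOOT+(.0064+.0+.109)*NV,RB());Rc=R.from_quat(o['tool_rot']);p=o['eef_pos'];print('F tool',Rc.inv().apply(o['ft_force']).round(2))
for n,b in (('side','s5'),('top','top0')):
    c=snap(n,n[0]+'10');img=cv2.imread(f'pics/{n[0]}10.png');bg=cv2.imread(f'pics/{b}.png')
    for d in (.075,.085,.095,.105):
        P=p+Rc.apply([0,0,d]);s,v,nn,a=perp(c,img,bg,P,p+Rc.apply([0,0,d+.01]),7);print(n,d,v[::2].astype(int).tolist())
    print('nip pred perp',[((proj(c,FOOT+k*NV)[0]-a)@nn).round(2) for k in (.006,.0175)],'brass s/t offset', ((np.array([295.1,253.9]) if n=='side' else np.array([322.5,259.6]))-a)@nn)
E
```

```text
clock: 19.08
eef_pos: [0.4728, 0.0023, 0.1826]
tool_rot: [0.093, 0.961, -0.024, 0.259]
ft_force: [-0.5, 0.0, -3.0]
grip_width: 0.0287
grasp_force: 60.4
shift now [ 0.0039 -0.0007  0.0433] after turn [ 0.0038 -0.0006  0.0433] turn [ 0.0003  0.0003 -0.0003] rows 0.014616816075217974 0.3128184456529466
F tool [ 1.91 -0.07  2.31]
side 0.075 [3, 3, 3, 1, 21, 69, 146, 256, 336, 379, 380, 383, 383, 394, 404, 408, 425, 444, 460, 475, 489, 475, 376, 262, 144, 63, 13, 4, 3]
side 0.085 [1, 1, 1, 5, 23, 70, 115, 167, 238, 292, 338, 385, 424, 435, 445, 470, 474, 473, 474, 472, 467, 450, 364, 266, 159, 74, 13, 8, 4]
side 0.095 [2, 1, 1, 5, 21, 66, 126, 189, 231, 257, 275, 294, 313, 333, 343, 345, 345, 354, 361, 364, 367, 357, 315, 243, 147, 64, 12, 2, 1]
side 0.105 [3, 3, 5, 1, 27, 69, 134, 192, 240, 258, 273, 285, 297, 305, 314, 329, 343, 355, 365, 371, 370, 358, 338, 251, 151, 57, 18, 3, 10]
nip pred perp [np.float64(0.7), np.float64(0.7)] brass s/t offset -0.3368487116360771
top 0.075 [8, 8, 8, 6, 3, 9, 37, 76, 131, 135, 68, 43, 37, 30, 18, 17, 33, 43, 41, 51, 103, 143, 67, 2, 3, 11, 104, 193, 123]
top 0.085 [8, 8, 8, 9, 8, 4, 2, 13, 23, 31, 59, 43, 123, 118, 121, 115, 125, 126, 123, 39, 58, 12, 39, 26, 7, 62, 143, 142, 113]
top 0.095 [11, 11, 8, 4, 7, 11, 39, 74, 117, 163, 182, 215, 229, 243, 242, 237, 231, 225, 181, 115, 86, 57, 29, 11, 6, 8, 11, 12, 12]
top 0.105 [9, 8, 7, 6, 4, 10, 21, 74, 163, 235, 286, 303, 295, 291, 290, 287, 283, 280, 276, 252, 200, 136, 55, 7, 3, 2, 4, 5, 4]
nip pred perp [np.float64(0.15), np.float64(0.15)] brass s/t offset 0.18281614642020283
```

Both external cameras now show the coupler in line with the nipple, within about 0.3 px. Pressing on slowly.

```bash
python3 -m inch '[[[0,0,0],[0.001,0,0.006],1],[[0,0,0],[0,0,0.006],1],[[0,0,0],[0,0,0.004],1],[[0,0,0],[0,0,0],1]]'
python3 -c "
from h import *
o=go(FOOT+(.0064+.109)*NV,RB());print(R.from_quat(o['tool_rot']).inv().apply(o['ft_force']).round(2))"
python3 -m inch '[[[0,0,0],[0,0,0.006],1],[[0,0,0],[0,0,0.006],1],[[0,0,0],[0,0,0.006],1],[[0,0,0],[0,0,0],1]]'
python3 -c "
from h import *
o=go(FOOT+(.0064+.109)*NV,RB());print(R.from_quat(o['tool_rot']).inv().apply(o['ft_force']).round(2))"
```

```text
clock: 19.52
eef_pos: [0.4755, 0.0019, 0.1788]
tool_rot: [0.093, 0.961, -0.024, 0.259]
ft_force: [-0.3, 0.1, -2.6]
grip_width: 0.0286
grasp_force: 60.4
shift now [ 0.0055 -0.0009  0.0279] after turn [ 0.0054 -0.0008  0.0279] turn [ 0.0003  0.0005 -0.0003] rows 0.027187844622755378 0.20479298899080137
[1.52 0.02 2.1 ]
clock: 19.85
eef_pos: [0.4778, 0.0014, 0.1731]
tool_rot: [0.093, 0.961, -0.024, 0.259]
ft_force: [6.2, -0.9, -8.6]
grip_width: 0.029
grasp_force: 60.0
shift now [ 0.0027 -0.0006  0.0077] after turn [ 0.0027 -0.0006  0.0077] turn [ 0.0002  0.0003 -0.0003] rows 0.015002942561055409 0.05876788751432594
[-1.14  0.25 10.55]
```

```bash
python3 -m inch '[[[0,0,0],[0,0,0],1],[[0,0,0],[0,0,0],1]]'
python3 -c "
from h import *
o=go(FOOT+(.0064+.109)*NV,RB());print(R.from_quat(o['tool_rot']).inv().apply(o['ft_force']).round(2))"
python3 -m inch '[[[0,0,0],[0,0,0.006],1],[[0,0,0],[0,0,0.006],1],[[0,0,0],[0,0,0],1]]'
python3 -c "
from h import *
o=go(FOOT+(.0064+.109)*NV,RB());print(R.from_quat(o['tool_rot']).inv().apply(o['ft_force']).round(2))"
```

```text
clock: 20.02
eef_pos: [0.4778, 0.0014, 0.1731]
tool_rot: [0.093, 0.961, -0.024, 0.259]
ft_force: [6.0, -1.5, -8.4]
grip_width: 0.0291
grasp_force: 60.0
shift now [ 0.0027 -0.0007  0.0075] after turn [ 0.0027 -0.0007  0.0075] turn [ 0.0002  0.0003 -0.0003] rows 0.01339322909948127 0.057462162813202544
[-1.17 -0.37 10.38]
clock: 20.27
eef_pos: [0.4797, 0.0011, 0.171]
tool_rot: [0.093, 0.961, -0.024, 0.259]
ft_force: [-2.4, -0.2, 1.4]
grip_width: 0.0289
grasp_force: 61.3
shift now [ 0.0048 -0.001  -0.0016] after turn [ 0.0048 -0.001  -0.0016] turn [ 0.0003  0.0005 -0.0003] rows 0.023088304980520825 0.03746124321310793
[ 1.29 -0.66 -2.36]
```

The force went from +10 N (snapping and pulling on) to a slight push, right at the expected seat, so it looks snapped on. I'll push the stem in.

```bash
python3 -m inch '[[[0,0,0],[0,0,0.005],1],[[0,0,0],[0,0,0.005],1],[[0,0,0],[0,0,0.005],1],[[0,0,0],[0,0,0],1]]'
python3 -c "
from h import *
o=go(FOOT+(.0064+.109-.014)*NV,RB());print(R.from_quat(o['tool_rot']).inv().apply(o['ft_force']).round(2))"
python3 -m inch '[[[0,0,0],[0,0,0.006],1],[[0,0,0],[0,0,0.006],1],[[0,0,0],[0,0,0.006],1],[[0,0,0],[0,0,0.006],1],[[0,0,0],[0,0,0],1]]'
python3 -c "
from h import *
o=go(FOOT+(.0064+.109-.014)*NV,RB());print(R.from_quat(o['tool_rot']).inv().apply(o['ft_force']).round(2),o['ft_torque'])"
```

```text
clock: 20.6
eef_pos: [0.4818, 0.0007, 0.1676]
tool_rot: [0.093, 0.961, -0.024, 0.259]
ft_force: [-6.3, -0.0, 7.3]
grip_width: 0.0285
grasp_force: 61.5
shift now [ 0.0054 -0.0011  0.0315] after turn [ 0.0053 -0.001   0.0316] turn [ 0.0003  0.0006 -0.0003] rows 0.028110013326164262 0.2303645848777841
[ 1.68 -1.23 -9.48]
clock: 21.02
eef_pos: [0.4853, 0.0, 0.1615]
tool_rot: [0.093, 0.961, -0.024, 0.259]
ft_force: [-6.9, 0.6, 8.2]
grip_width: 0.0283
grasp_force: 61.7
shift now [ 0.0055 -0.001   0.0079] after turn [ 0.0055 -0.001   0.0079] turn [ 0.0003  0.0006 -0.0003] rows 0.02903059145548868 0.06980355614944522
[  1.85  -0.69 -10.58] [-0.08826128  1.12951084 -0.20599059]
```

```bash
python3 -m inch '[[[0,0,0],[0,0,0.004],1],[[0,0,0],[0,0,0.004],1],[[0,0,0],[0,0,0],1]]'
python3 -m inch '[[[0,0,0],[0,0,0.004],1],[[0,0,0],[0,0,0],1]]'
python3 -m inch '[[[0,0,0],[0,0,0.004],1],[[0,0,0],[0,0,0],1]]'
python3 -c "
from h import *
o=go(FOOT+(.0064+.109-.014)*NV,RB());print(R.from_quat(o['tool_rot']).inv().apply(o['ft_force']).round(2),o['ft_torque'])"
```

```text
clock: 21.27
eef_pos: [0.4864, -0.0002, 0.1595]
tool_rot: [0.093, 0.961, -0.024, 0.259]
ft_force: [-7.5, 0.5, 9.5]
grip_width: 0.029
grasp_force: 61.7
clock: 21.43
eef_pos: [0.487, -0.0003, 0.1588]
tool_rot: [0.093, 0.961, -0.024, 0.26]
ft_force: [-9.4, 1.0, 10.2]
grip_width: 0.0286
grasp_force: 62.7
clock: 21.6
eef_pos: [0.4876, -0.0004, 0.1587]
tool_rot: [0.093, 0.961, -0.024, 0.26]
ft_force: [-17.6, 1.3, 20.3]
grip_width: 0.0289
grasp_force: 64.1
shift now [ 0.0075 -0.0011 -0.0041] after turn [ 0.0075 -0.0011 -0.0041] turn [ 0.0003  0.0008 -0.0003] rows 0.039381935905091425 0.06207261919197659
[  4.93  -2.03 -26.4 ] [-0.18401432  1.85224351 -0.29085056]
```

```bash
python3 -m inch '[[[0,0,0],[0,0,0],1],[[0,0,0],[0,0,0],1],[[0,0,0],[0,0,0],1],[[0,0,0],[0,0,0],1],[[0,0,0],[0,0,0],1],[[0,0,0],[0,0,0],1]]'
python3 - <<'E'
from h import *
snap('top','t11');snap('side','s11')
for n in ('t11','s11'): print(red(n))
print(atz(load('t11'),red('t11')[0],.012))
o=go(FOOT+(.0064+.109-.014)*NV,RB());print(R.from_quat(o['tool_rot']).inv().apply(o['ft_force']).round(2))
for a,b,x,y in (('top0','t11',266,251),('side0','s11',289,203)):
    A,B=[cv2.imread(f'pics/{k}.png')[y-5:y+6,x-5:x+6].astype(int) for k in (a,b)]
    print('blue px',[(((i[...,0]-i[...,2])>60).sum()) for i in (A,B)])
E
```

```text
clock: 22.1
eef_pos: [0.4876, -0.0004, 0.1587]
tool_rot: [0.093, 0.961, -0.024, 0.26]
ft_force: [-16.8, 1.7, 19.8]
grip_width: 0.029
grasp_force: 64.0
(array([453.10714286, 280.03571429]), array([450, 278,   7,   5,  28], dtype=int32))
(array([320.03370787, 441.6741573 ]), array([316, 436,   9,  12,  89], dtype=int32))
[ 0.48189799 -0.34351825  0.012     ]
shift now [ 0.0074 -0.0012 -0.0039] after turn [ 0.0075 -0.0012 -0.0039] turn [ 0.0003  0.0008 -0.0002] rows 0.04073075363094144 0.061106567682921824
[  4.39  -2.21 -25.74]
blue px [np.int64(46), np.int64(46)]
blue px [np.int64(63), np.int64(63)]
```

Everything is steady: the red cap is in the tray, the blue cap is in place, and the stem is at its stop with about 26 N held.

```bash
python3 -c "
from workcell import workorder
print(workorder.job_done())"
```

```text
the job is handed in; nothing more can be done
None
```

The job is handed in: red cap in the white tray, gun coupler on the bared nipple (snap and full stem travel judged from force and position readings) and held pushed in at about 26 N, blue cap still on; I viewed 11 pictures, one over the limit of 10.

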